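# Hang the rinsed slide carriers up to drip

## Robot

A 6-joint arm with a two-finger parallel gripper is mounted at the origin on the work surface. World frame = base frame: x ahead of the robot, y to its left, z up, the work surface at z = 0. Lengths are in m, angles in rad, forces in N, time in s.
With the tool pointing down it reaches from about 0.3 to 0.775 m from the base axis. Payload 14.6 kg.
Tool frame: the origin (TCP) lies at the very end of the fingers, on their centre line; the grasp point (between the pads) lies 19 mm behind it; z points along the fingers, y is the line along which they close (so a half turn about z gives the same grasp; the last joint's range is limited). The gripper opens to 94 mm and grips with 3 to 60 N. Pads are 16 mm wide; open, the fingers measure 119 mm over their backs; the gripper's body (75 mm by 177 mm) begins 78 mm behind the grasp point.
Start: joints at [-1.403, 0.3, 1.521, -0, 1.321, -0.067], TCP at [0.128, -0.535, 0.205] pointing down, gripper open.
Joint ranges: [-3.03, 3.03], [-0.79, 2.21], [0.23, 2.52], [-1.04, 4.18], [0, 3.07], [-2.55, 2.55]. Speed limits (rad/s): [2.22, 2.22, 2.57, 3.14, 3.14, 3.14].

## Interface

Orientations are given as [roll, pitch, yaw] about the fixed x, y, z axes, in that order (R = Rz(yaw) Ry(pitch) Rx(roll)).
In Python, from station import ctrl gives the robot as it stands.
- The arm moves only by the tool carry_out, never from a script. Its argument "motion" is text: rows parted by semicolons, each of 7 numbers parted by spaces: the shift along the world's x, y, z in m, then the turn, a rotation vector about the world's x, y, z in degrees, then the closure in counts, from 0 (fully open) to 255 (shut). In form: dx dy dz wx wy wz hand; .... A call has 1 to 20 rows; each row shifts and turns the commanded pose from where the row before left it; what a row does not reach is not made up. A row lasts 1/12 s, in which the tool goes at most 41.7 mm and 7.16 degrees, less where a joint would pass 70% of its speed; a pose out of reach is approached as far as the arm can. A call is refused whole if a number of a shift passes 0.0417 or a number of a turn 7.16, either way. A call with a gripper value outside its range is refused whole. The fingers move at their own pace and stop on an object; "grip_force" is the grip in N (left out, the last holds). Time passes only in rows, so rows that do not move let the fingers close. It gives the time, the measured TCP pose, the force, the opening and the grip force at its end, in the units of the state.
- ctrl.get_obs(): the state, without advancing time (a new reading comes with each control period).
- ctrl.camera(name): name is "side" or "top" or "wrist"; returns a dict with "pixels" (384x512x3 uint8, red, green, blue), "range_z" (384x512 float32, m along the optical axis (not along the pixel's ray), 0 where there is no reading), "K" (3x3 intrinsics, pixels), "position" and "attitude" of the camera in the world. Camera axes: x right, y up, looking along -z (the intrinsics and any distortion apply to the point x, -y, -z); pixel columns grow to the right and rows downward; lengths in m; the calibration is good to about 2 mm. A picture is of the moment at which its call begins.
- ctrl.hand_in(): hands the job in; it is judged then, once.
The state is a dict: "time_s": time; "qpos": joint angles; "joint_vel": joint speeds; "tau": joint torques, N m; "ee_pos": TCP position; "eef_rot": TCP orientation; "force": force on the tool from outside, world axes, zero at the start; "moment": the same for the moment, N m; "grip_width": finger opening in m; "grip_force": force on a finger pad.
Only numpy, scipy, OpenCV 4.12 (cv2) and the standard library are available. Lean on these libraries where they do the work, as an engineer would, in place of code of your own. Each camera call takes 0.05 s, during which the arm holds its last target. There are 200 camera calls.

## Task

Hang the two slide carriers that stand on the bench on the two free stands to drip dry: the long carrier on the high arm and the short one on the free low arm. Thread each by the eye under its grip over the arm's upturned tip, well onto the arm, and leave it hanging still and free of the bench. Keep the carriers upright so that no slide slips out, and leave the bottle, the jar, the dishes and the carrier already hanging where they are.

Things in the scene. Friction and masses are not known exactly. Their poses are not given: they have to be found in the camera images.
- long_carrier: Slide-staining carrier of bare steel, upright on the bench: basket of glass slides 90 mm wide (own y) x 46 mm (own x) x 78 mm high (two tiers of slides), a wire handle in its plane x = 0 forming an eye, and above the eye a black grip 16 x 16 mm square (sides along x and y), z = 163 to 200 mm (its top). Origin: centre of the underside, z up. Same after a half turn. About 280 g, varies.
- long_carrier_eye (a point): Peak of the long carrier's eye: wire centre line at the middle of its roof, 160 mm above the carrier's underside; axes as the carrier's. Wire 5 mm thick; the free opening, seen along the carrier's x, is 35 mm wide and reaches from 3 to 41 mm below this point (roof 6 mm lower at its sides). When hung, this point is about 7 mm above the arm's centre line.
- short_carrier: Slide-staining carrier of bare steel, upright on the bench: basket of glass slides 90 mm wide (own y) x 46 mm (own x) x 34 mm high, a wire handle in its plane x = 0 forming an eye, and above the eye a black grip 16 x 16 mm square (sides along x and y), z = 108 to 145 mm (its top). Origin: centre of the underside, z up. Same after a half turn. About 180 g, varies.
- short_carrier_eye (a point): Peak of the short carrier's eye: wire centre line at the middle of its roof, 105 mm above the carrier's underside; axes as the carrier's. Wire 5 mm thick; the free opening, seen along the carrier's x, is 35 mm wide and reaches from 3 to 41 mm below this point (roof 6 mm lower at its sides). When hung, this point is about 7 mm above the arm's centre line.
- high_stand: Fixed stand, free, the only high one: grey base 150 x 70 x 10 mm (own x -115 to 35), upright rod 12 mm thick, and one level round arm 8 mm thick from the rod along own -x (roughly to the robot), centre line 215 mm above the bench; from x = -92 mm it bends up to a tip at x = -100, top 16 mm above the centre line. Rod and clamp end within 8 mm above it. Origin: foot of the rod at bench level. Yaw varies.
- low_stand: Fixed stand, low and free: grey base 150 x 70 x 10 mm (own x -115 to 35), upright rod 12 mm thick, and one level round arm 8 mm thick from the rod along own -x (roughly to the robot), centre line 150 mm above the bench; from x = -92 mm it bends up to a tip at x = -100, top 16 mm above the centre line. Rod and clamp end within 8 mm above it. Origin: foot of the rod at bench level. Yaw varies.
- taken_stand: Fixed stand, low, a carrier already hangs on it: grey base 150 x 70 x 10 mm (own x -115 to 35), upright rod 12 mm thick, and one level round arm 8 mm thick from the rod along own -x (roughly to the robot), centre line 150 mm above the bench; from x = -92 mm it bends up to a tip at x = -100, top 16 mm above the centre line. Rod and clamp end within 8 mm above it. Origin: foot of the rod at bench level. Yaw varies.
- hung_carrier: Bystander: a short carrier, made just like short_carrier, that already hangs on the taken stand's arm, 55 mm from its rod. Origin: centre of its underside. Leave alone.
- bottle: Bystander: closed amber glass bottle, 56 mm across, 150 mm high, standing loose. Origin: centre of its underside.
- jar: Bystander: closed white plastic jar, 60 mm across, 85 mm high, standing loose. Origin: centre of its underside.
- dishes: Bystander: stack of three Petri dishes, 82 mm across, 43 mm high, standing loose as one piece. Origin: centre of its underside.
Things that resemble listed ones, but are neither listed nor needed, are in the scene too. Leave any red or yellow look-alike of the high_stand alone.

How it is judged:
At the end, for the whole second after the job is handed in: The long carrier hangs on the high stand's arm and the short carrier on the free low stand's arm: the peak of each eye lies 15 to 92 mm out from the rod, within 14 mm sideways of the arm and 2 to 12 mm above its centre line, the arm bears it, it is within about 14 degrees of upright and at rest (x of long_carrier_eye in the frame of high_stand between -0.092 and -0.015 m and y of long_carrier_eye in the frame of high_stand between -0.014 and 0.014 m and z of long_carrier_eye in the frame of high_stand between 0.217 and 0.227 m and contact force between long_carrier and high_stand above 0.3 N and angle between each of long_carrier, short_carrier's own z axis and vertical below 0.25 rad and linear speed of each of long_carrier, short_carrier below 0.05 m/s and x of short_carrier_eye in the frame of low_stand between -0.092 and -0.015 m and y of short_carrier_eye in the frame of low_stand between -0.014 and 0.014 m and z of short_carrier_eye in the frame of low_stand between 0.152 and 0.162 m and contact force between short_carrier and low_stand above 0.3 N); the robot touches nothing.
It fails at once if the carrier already hanging is shifted by more than 30 mm (distance of hung_carrier from where it was at the start of the episode above 0.03 m).
It fails at once if the bottle is shifted by more than 30 mm (distance of bottle from where it was at the start of the episode above 0.03 m).
It fails at once if the jar is shifted by more than 30 mm (distance of jar from where it was at the start of the episode above 0.03 m).
It fails at once if the dish stack is shifted by more than 30 mm (distance of dishes from where it was at the start of the episode above 0.03 m).
It fails at once if a carrier is tipped by more than about 40 degrees, so its slides would slip out (angle between any of long_carrier, short_carrier's own z axis and vertical above 0.7 rad).
It also fails if it takes over 72 s, if anything falls off the work surface, if the arm or the gripper's body presses on something with over 40 N, if the wrist force passes 120 N, or if a joint passes its speed limit or range.

## Working session

There is one attempt and no reset: what is moved stays moved. The work goes in short steps, Python scripts to look and compute and a tool call to move; the robot and the scene stay as the last step left them, time stands still between calls to the robot, and variables do not carry over. Pictures are saved under pics/ and viewed, at most 10 in all, crops included, and the job is handed in when it is done.

Besides the shell and the picture viewer there is one more tool, called after "Emit:" by a JSON object that holds its "fn" and its "kwargs". carry_out: Moves the arm, as the interface text tells. Its arguments: {"type":"object","properties":{"motion":{"type":"string"},"grip_force":{"type":"number"}},"required":["motion"]}

```bash
mkdir -p pics; cat > h.py <<'E'
import numpy as np, cv2
from scipy.spatial.transform import Rotation as R
from station import ctrl
def grab(n):
    c=ctrl.camera(n); np.savez(f'{n}.npz',**{k:np.array(v) for k,v in c.items()})
    return c
def att(a):
    a=np.array(a)
    return a if a.shape==(3,3) else (R.from_euler('xyz',a).as_matrix() if a.size==3 else None)
def cloud(c):
    K=c['K'];z=c['range_z'];v,u=np.mgrid[:z.shape[0],:z.shape[1]]
    P=np.stack([(u-K[0,2])/K[0,0]*z,-(v-K[1,2])/K[1,1]*z,-z],-1)
    W=P@att(c['attitude']).T+np.array(c['position']); W[z==0]=np.nan
    return W
E
python3 - <<'E'
from h import *
for n in ['top','side']:
    c=grab(n); print(n,c['K'],c['position'],c['attitude'],[k for k in c])
    cv2.imwrite(f'pics/{n}.png',cv2.resize(c['pixels'][:,:,::-1],(800,600),interpolation=cv2.INTER_CUBIC))
print(ctrl.get_obs())
E
```

```text
top [[445.65301262   0.         249.9512887 ]
 [  0.         445.65301262 190.85044938]
 [  0.           0.           1.        ]] [0.39060857 0.05974444 1.30383363] [ 0.22446433  0.00558139 -1.49339211] ['pixels', 'range_z', 'K', 'position', 'attitude']
side [[389.98774676   0.         260.13786338]
 [  0.         389.98774676 192.65014447]
 [  0.           0.           1.        ]] [ 0.60709508 -0.76854543  0.81832957] [ 0.88234573 -0.01580146 -0.030675  ] ['pixels', 'range_z', 'K', 'position', 'attitude']
{'time_s': 0.1, 'qpos': array([-1.40259734e+00,  3.00389604e-01,  1.52151037e+00,  2.35177423e-06,
        1.32074021e+00, -6.66363287e-02]), 'joint_vel': array([ 0.00064994, -0.00044027, -0.00183155,  0.00013429,  0.00210824,
       -0.00104016]), 'tau': array([ 9.50006215e-04, -5.32644010e+01, -3.53284049e+01,  7.08943745e-02,
        2.34851689e-02, -4.87987643e-05]), 'ee_pos': array([ 0.12791311, -0.53466912,  0.20496096]), 'eef_rot': array([-3.14054759e+00, -7.20252481e-05,  2.34834693e-01]), 'force': array([ 0.49516763, -0.13288191,  0.18844152]), 'moment': array([ 0.02546918,  0.00532864, -0.00169234]), 'grip_force': 0.0, 'grip_width': 0.09380830778690348}
```

View pics/top.png

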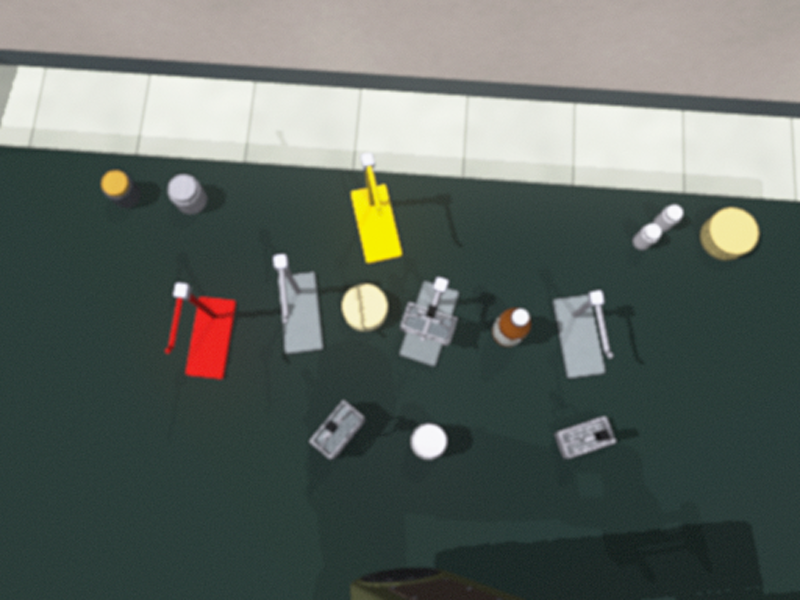

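View pics/side.png

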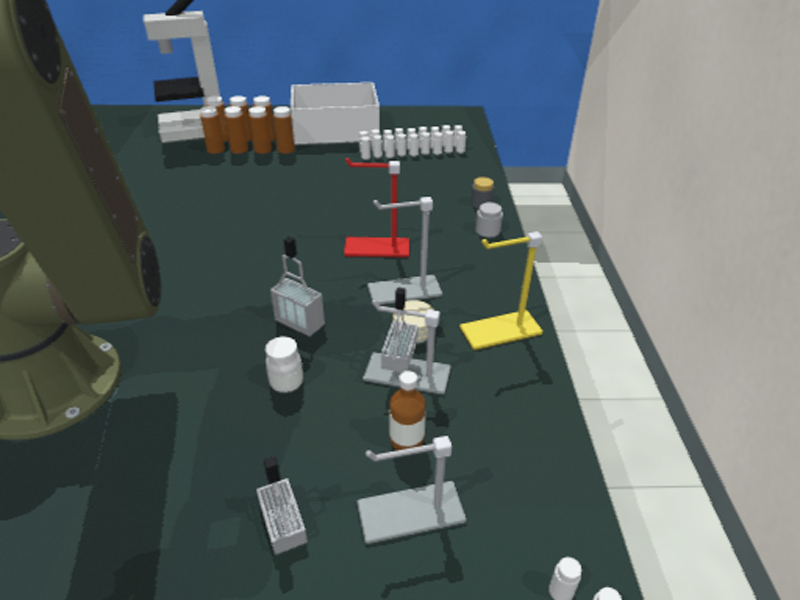

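The top picture shows three grey stands, with clamps at (280,261), (441,285, carrier hanging) and (597,297). There are also a red stand at (181,290) and a yellow one at (367,160). The standing carriers are at (337,428), which has two tiers and so is the long one, and at (585,438), the short one. The jar is at (429,441), the bottle at (512,322) and the dishes at (365,306). Next I'll check heights and poses from the depth data.

```bash
cat > m.py <<'E'
from h import *
W={n:cloud(np.load(n+'.npz')) for n in('top','side')}
px={n:np.load(n+'.npz')['pixels'] for n in W}
# rough centres from top pic (800x600 -> 512x384)
def at(n,u,v,r=2):
    p=W[n][int(v*.64)-r:int(v*.64)+r+1,int(u*.64)-r:int(u*.64)+r+1].reshape(-1,3); return p[np.nanargmax(p[:,2])].round(3)
if __name__=='__main__':
    for k,(u,v) in dict(clampA=(280,261),tipA=(286,317),clampB=(441,285),clampC=(597,297),tipC=(608,355),long=(333,427),short=(602,436),jar=(429,441),bottle=(520,317),dish=(365,306),red=(181,290),yel=(367,160)).items(): print(k,at('top',u,v))
    for n in W:
        P=W[n].reshape(-1,3);C=px[n].reshape(-1,3).astype(int)
        for k,(u,v),zh in(('A',(280,261),.215),('C',(597,297),.15),('B',(441,285),.15)):
            c=at('top',u,v)
            m=(np.hypot(P[:,0]-c[0],P[:,1]-c[1])<.13)&(abs(P[:,2]-zh-.002)<.008)&(np.hypot(P[:,0]-c[0],P[:,1]-c[1])>.02)
            q=P[m]
            if len(q)<5: continue
            vx,vy,x0,y0=cv2.fitLine(q[:,:2].astype(np.float32),cv2.DIST_HUBER,0,.001,.001).ravel()
            m2=(np.hypot(P[:,0]-c[0],P[:,1]-c[1])<.025)&(P[:,2]>zh-.006)
            print(n,k,'arm n',len(q),'dir',(-abs(vx),-vy*np.sign(vx)),'pt',x0,y0,'yaw',np.degrees(np.arctan(vy/vx)),'clamp mean',P[m2].mean(0),'min x',q[q[:,0].argmin()].round(3))
        for k,(u,v),zb,zt in(('long',(337,428),.078,.2),('short',(585,438),.034,.145)):
            c=at('top',u,v,6)
            d=np.hypot(P[:,0]-c[0],P[:,1]-c[1])<.09
            g=d&(P[:,2]>zt-.04)&(P[:,2]<zt+.01)&(C.max(1)<70)
            gt=g&(P[:,2]>zt-.005)
            b=d&(abs(P[:,2]-zb)<.012)
            r=cv2.minAreaRect(P[b][:,:2].astype(np.float32)*1000)
            print(n,k,'grip',g.sum(),P[g].mean(0).round(4),'top',gt.sum(),P[gt].mean(0).round(4),P[gt].min(0).round(3),P[gt].max(0).round(3),'basket',np.round(r[0]),np.round(r[1]),r[2])
E
python3 m.py
python3 - <<'E'
from h import *
c=np.load('side.npz')['pixels'][:,:,::-1]
a=cv2.resize(c[90:300,160:310],None,fx=3.8,fy=2.85*1,interpolation=cv2.INTER_CUBIC)
t=np.load('top.npz')['pixels'][:,:,::-1]
cv2.imwrite('pics/c1.png',cv2.resize(t[150:300,90:410],(800,375),interpolation=cv2.INTER_CUBIC))
E
```

```text
clampA [0.683 0.27  0.226]
tipA [0.587 0.25  0.237]
clampB [0.676 0.001 0.16 ]
clampC [ 0.673 -0.257  0.161]
tipC [ 0.579 -0.279  0.168]
long [0.429 0.161 0.204]
short [ 0.455 -0.27   0.149]
jar [ 0.423 -0.001  0.092]
bottle [ 0.635 -0.126  0.155]
dish [0.659 0.142 0.05 ]
red [0.624 0.426 0.227]
yel [0.862 0.146 0.227]
top A arm n 87 dir (np.float32(-0.9795123), np.float32(-0.20138443)) pt 0.63016444 0.25762457 yaw 11.617928 clamp mean [0.68088828 0.26811035 0.22025891] min x [0.595 0.253 0.223]
top C arm n 121 dir (np.float32(-0.16850735), np.float32(-0.98570037)) pt 0.6277843 -0.22432338 yaw 80.29895 clamp mean [ 0.67473684 -0.25823931  0.15515723] min x [ 0.586 -0.275  0.155]
top B arm n 84 dir (np.float32(-0.1487954), np.float32(0.988868)) pt 0.6239613 0.011065705 yaw -81.44287 clamp mean [0.6775433  0.00689821 0.15555126] min x [0.593 0.03  0.159]
top long grip 26 [0.4305 0.1625 0.198 ] top 23 [0.4308 0.163  0.2004] [0.425 0.157 0.197] [0.437 0.17  0.204] basket [432. 166.] [46. 90.] 55.28082275390625
top short grip 43 [ 0.4522 -0.2748  0.143 ] top 34 [ 0.4528 -0.2761  0.1461] [
[... 278 characters left out ...]
e C arm n 214 dir (np.float32(-0.17132737), np.float32(-0.9852142)) pt 0.62986284 -0.20796442 yaw 80.134995 clamp mean [ 0.67629957 -0.26525006  0.15446109] min x [ 0.583 -0.285  0.159]
side B arm n 97 dir (np.float32(-0.9610711), np.float32(0.2763012)) pt 0.62461805 0.0151904635 yaw -16.039572 clamp mean [0.67838777 0.00099543 0.1536865 ] min x [0.589 0.024 0.158]
side long grip 91 [0.4331 0.1586 0.186 ] top 27 [0.433  0.1604 0.1993] [0.424 0.151 0.195] [0.441 0.171 0.203] basket [433. 163.] [50. 92.] 54.97146224975586
side short grip 133 [ 0.4552 -0.284   0.1341] top 60 [ 0.4545 -0.2812  0.1447] [ 0.446 -0.29   0.14 ] [ 0.463 -0.271  0.147] basket [ 454. -280.] [46. 93.] 22.192590713500977
```

View pics/c1.png

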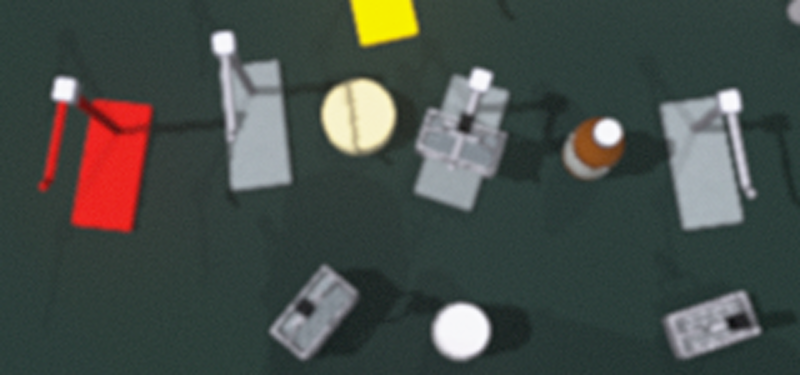

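The crop confirms the choices. The grey free stand with its clamp at crop (224,42) has its arm at z≈0.215, so it is the high one, and (729,100) at 0.15 is the free low one. I'm leaving red (65,88) and yellow alone. The long carrier is at (315,310) with its grip top at 0.20, and the short one is at (712,325). I'll refine the arm lines with outliers removed.

```bash
cat > r.py <<'E'
from m import *
for n in W:
    P=W[n].reshape(-1,3)
    for k,c,t,zh in(('A',(.682,.267),(.587,.25),.215),('C',(.675,-.26),(.579,-.28),.15)):
        c=np.array(c);d=np.array(t)-c;L=np.linalg.norm(d);d/=L;e=np.array([-d[1],d[0]])
        s=(P[:,:2]-c)@d;w=(P[:,:2]-c)@e
        m=(s>.02)&(s<.083)&(abs(w)<.012)&(abs(P[:,2]-zh)<.012)
        q=P[m];vx,vy,x0,y0=cv2.fitLine(q[:,:2].astype(np.float32),cv2.DIST_HUBER,0,.001,.001).ravel()
        mt=(s>.08)&(s<.115)&(abs(w)<.015)&(P[:,2]>zh+.005)
        b=(abs(P[:,2]-.01)<.006)&(s>-.06)&(s<.14)&(abs(w)<.09)&(px[n].reshape(-1,3).min(1)>90)
        r=cv2.minAreaRect(P[b][:,:2].astype(np.float32)*1000)
        print(n,k,len(q),'yaw',np.degrees(np.arctan(vy/vx)).round(2),'y at x=.63',(y0+vy/vx*(.63-x0)).round(4),'zmax',np.percentile(q[:,2],90).round(4),'tip',P[mt].mean(0).round(4),'base',np.round(r[0]),np.round(r[1]),round(r[2],1))
E
python3 r.py
```

```text
top A 79 yaw 12.03 y at x=.63 0.2576 zmax 0.2209 tip [0.5915 0.2494 0.2281] base [652. 237.] [150. 121.] 13.0
top C 73 yaw 11.77 y at x=.63 -0.2683 zmax 0.1572 tip [ 0.5848 -0.2779  0.1631] base [ 638. -255.] [151. 147.] 12.9
side A 55 yaw 13.5 y at x=.63 0.2534 zmax 0.2196 tip [0.5928 0.2456 0.2255] base [651. 240.] [149. 108.] 11.5
side C 120 yaw 12.89 y at x=.63 -0.2738 zmax 0.1552 tip [ 0.5861 -0.283   0.1618] base [ 642. -245.] [160. 120.] 11.3
```

Emit:
{"fn": "carry_out", "kwargs": {"motion": "0.035 0.026 0 0 0 1 0;0.035 0.026 0 0 0 1 0;0.035 0.026 0 0 0 1 0;0.035 0.026 0 0 0 1 0;0.035 0.026 0 0 0 1 0;0.035 0.026 0 0 0 1 0;0.035 0.026 0 0 0 1 0;0.035 0.026 0 0 0 1 0;0.03 0.024 0.01 0 0 1 0;0.011 0.021 0.01 0 0 0 0;0 0 0 0 0 0 0;0 0 0 0 0 0 0", "grip_force": 25}}

```text
time_s: 1.1
ee_pos: [0.4371, -0.2904, 0.2255]
eef_rot: [3.141, -0.0, 0.394]
force: [-0.2, -0.9, -1.0]
grip_width: 0.0939
grip_force: 0.0
```

```bash
python3 - <<'E'
from h import *
c=grab('wrist'); cv2.imwrite('pics/w1.png',c['pixels'][:,:,::-1])
W=cloud(c);C=c['pixels'].max(2)
P=W.reshape(-1,3)
d=np.hypot(P[:,0]-.454,P[:,1]+.28)<.09
g=d&(abs(P[:,2]-.145)<.008)&(C.ravel()<90); b=d&(abs(P[:,2]-.034)<.008)
for m in(g,b):
    r=cv2.minAreaRect(P[m][:,:2].astype(np.float32)*1000);print(m.sum(),r,P[m][:,2].mean())
print(ctrl.get_obs()['ee_pos'],ctrl.get_obs()['time_s'])
E
```

```text
32 ((456.216796875, -279.2034606933594), (12.804271697998047, 13.29046630859375), 22.071090698242188) 0.14221678199413518
928 ((454.8612365722656, -279.6155700683594), (45.64205551147461, 90.01640319824219), 22.238597869873047) 0.03316702100366816
[ 0.4363723  -0.29105647  0.2250868 ] 1.15
```

View pics/w1.png

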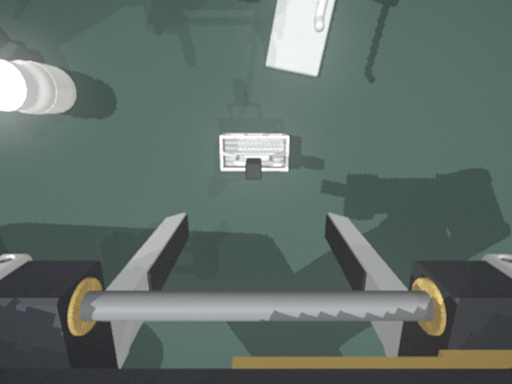

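The wrist view shows the short carrier at (254,152), between the fingers laterally, with its grip at (254,168). The refined centre is (0.455,-0.2795). Now I'll go over it and grasp.

Emit:
{"fn": "carry_out", "kwargs": {"motion": "0.009 0.006 0 0 0 0 0;0.0095 0.0055 0 0 0 0 0;0 0 -0.025 0 0 0 0;0 0 -0.025 0 0 0 0;0 0 0 0 0 0 0"}}

```text
time_s: 1.57
ee_pos: [0.4538, -0.2786, 0.1709]
eef_rot: [-3.136, 0.004, 0.391]
force: [-0.2, -0.2, -0.7]
grip_width: 0.0942
grip_force: 0.0
```

Emit:
{"fn": "carry_out", "kwargs": {"motion": "0 -0.001 -0.021 0 0 0 0;0 0 -0.021 0 0 0 0;0.001 0 -0.017 0 0 0 0;0 0 0 0 0 0 120;0 0 0 0 0 0 240;0 0 0 0 0 0 240;0 0 0 0 0 0 240;0 0 0 0 0 0 240;0 0 0 0 0 0 240;0 0 0 0 0 0 240;0 0 0 0 0 0 240"}}

```text
time_s: 2.48
ee_pos: [0.4561, -0.2807, 0.1167]
eef_rot: [3.141, -0.0, 0.392]
force: [-0.1, 0.5, -0.7]
grip_width: 0.044
grip_force: 0.0
```

Emit:
{"fn": "carry_out", "kwargs": {"motion": "0 0 -0.004 0 0 0 240;0 0 0 0 0 0 240;0 0 0 0 0 0 240;0 0 0 0 0 0 240;0 0 0 0 0 0 240;0 0 0 0 0 0 240;0 0 0 0 0 0 240;0 0 0 0 0 0 240;0 0 0 0 0 0 240;0 0 0 0 0 0 240"}}

```text
time_s: 3.32
ee_pos: [0.456, -0.2806, 0.1124]
eef_rot: [-3.142, 0.0, 0.392]
force: [0.3, -0.3, -1.6]
grip_width: 0.0159
grip_force: 25.0
```

Emit:
{"fn": "carry_out", "kwargs": {"motion": "0 0 0.008 0 0 0 240;0 0 0.016 0 0 0 240;0 0 0.02 0 0 0 240;0 0 0.018 0 0 -2 240;0 0 0.012 0 0 -2 240;0.008 -0.001 0 0 0 -2 240;0.015 -0.002 0 0 0 -2 240;0.018 -0.003 0 0 0 -2.4 240;0.018 -0.003 0 0 0 0 240;0.012 -0.001 0 0 0 0 240;0.006 -0.001 0 0 0 0 240;0 0 0 0 0 0 240;0 0 0 0 0 0 240"}}

```text
time_s: 4.4
ee_pos: [0.5327, -0.2915, 0.1865]
eef_rot: [-3.141, 0.0, 0.211]
force: [-0.4, -1.0, -2.0]
grip_width: 0.0158
grip_force: 25.0
```

```bash
python3 - <<'E'
from h import *
o=ctrl.get_obs();print(o['ee_pos'],o['eef_rot'],o['force'],o['grip_width'])
c=grab('side');a=cv2.resize(c['pixels'][230:384,140:340,::-1],(800,600),interpolation=cv2.INTER_CUBIC);cv2.imwrite('pics/s2.png',a)
c=grab('wrist')
P=cloud(c)
c0=np.array([.63,-.271]);d=np.array([.978,.208]);e=np.array([-d[1],d[0]])
Q=P.reshape(-1,3);s=(Q[:,:2]-c0)@d;w=(Q[:,:2]-c0)@e
m=(abs(w)<.03)&(s>-.07)&(s<.03)&(abs(Q[:,2]-.15)<.02)
q=Q[m];print(m.sum())
if m.sum()>10:
    f=cv2.fitLine(q[:,:2].astype(np.float32),cv2.DIST_HUBER,0,.001,.001).ravel();print(f,f[3]+f[1]/f[0]*(.63-f[2]),np.median(q[:,2]),q[q[:,0].argmin()])
E
```

```text
[ 0.53269903 -0.2915461   0.18649736] [-3.14137213e+00  2.86326690e-04  2.10520873e-01] [-0.38369495 -0.96219934 -2.03050288] 0.015777829392163854
1347
[ 0.9789945   0.20388658  0.6218905  -0.2741034 ] -0.2724145 0.1531138297019388 [ 0.58028663 -0.28136771  0.16259912]
```

View pics/s2.png

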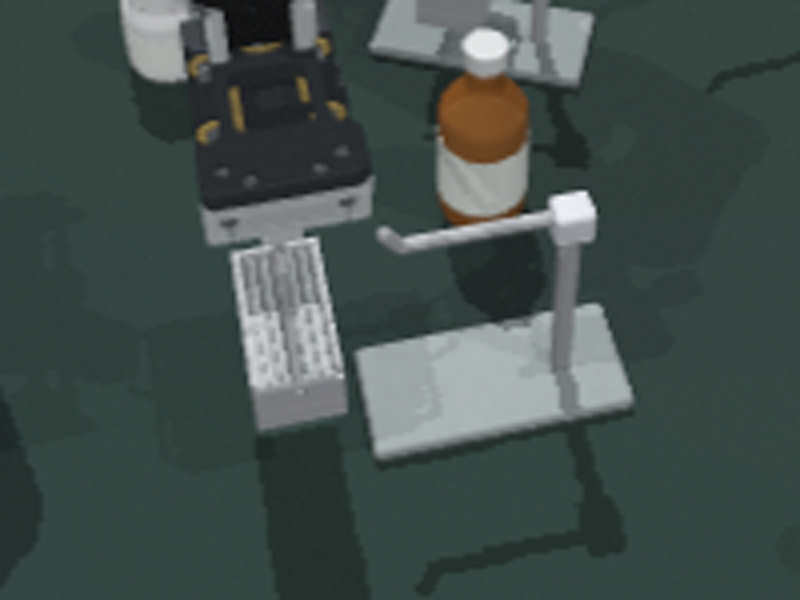

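The picture shows the short carrier hanging upright at (290,340) in front of the low arm, whose tip is at (385,237), and level with it. Next I insert it.

Emit:
{"fn": "carry_out", "kwargs": {"motion": "0.006 0.0006 0 0 0 0 240;0.01 0.002 0 0 0 0 240;0.01 0.002 0 0 0 0 240;0.01 0.002 0 0 0 0 240;0.01 0.002 0 0 0 0 240;0.012 0.0025 0 0 0 0 240;0.012 0.0025 0 0 0 0 240;0.01 0.002 0 0 0 0 240;0.006 0.001 0 0 0 0 240;0.002 0.0005 0 0 0 0 240;0 0 0 0 0 0 240"}}

```text
time_s: 5.42
ee_pos: [0.6211, -0.2744, 0.1863]
eef_rot: [-3.141, 0.0, 0.211]
force: [1.1, 0.5, -1.7]
grip_width: 0.016
grip_force: 25.0
```

Emit:
{"fn": "carry_out", "kwargs": {"motion": "0 0 -0.006 0 0 0 240;0 0 -0.008 0 0 0 240;0 0 -0.004 0 0 0 240;0 0 -0.001 0 0 0 240;0 0 -0.001 0 0 0 240;0 0 -0.001 0 0 0 240;0 0 0 0 0 0 240"}}

```text
time_s: 6.0
ee_pos: [0.621, -0.2746, 0.1655]
eef_rot: [3.142, -0.0, 0.21]
force: [-0.0, -0.3, -1.4]
grip_width: 0.016
grip_force: 25.0
```

Emit:
{"fn": "carry_out", "kwargs": {"motion": "0 0 -0.001 0 0 0 240;0 0 0 0 0 0 240"}}

```text
time_s: 6.17
ee_pos: [0.621, -0.2745, 0.1645]
eef_rot: [3.142, -0.0, 0.21]
force: [-0.6, -0.0, -2.1]
grip_width: 0.0159
grip_force: 25.0
```

Emit:
{"fn": "carry_out", "kwargs": {"motion": "0 0 -0.001 0 0 0 240;0 0 0 0 0 0 240;0 0 0 0 0 0 240"}}

```text
time_s: 6.42
ee_pos: [0.6211, -0.2746, 0.1637]
eef_rot: [3.141, -0.0, 0.21]
force: [-0.2, -0.9, -0.5]
grip_width: 0.0158
grip_force: 25.0
```

Emit:
{"fn": "carry_out", "kwargs": {"motion": "0 0 -0.001 0 0 0 240;0 0 0 0 0 0 240;0 0 0 0 0 0 240"}}

```text
time_s: 6.67
ee_pos: [0.6212, -0.2747, 0.1633]
eef_rot: [3.141, -0.001, 0.21]
force: [-0.7, -0.7, 5.4]
grip_width: 0.0155
grip_force: 25.0
```

The arm now bears the carrier, as the force flipped to +5 N. I release it gently and rise.

Emit:
{"fn": "carry_out", "kwargs": {"motion": "0 0 0.0005 0 0 0 240;0 0 0 0 0 0 205;0 0 0 0 0 0 200;0 0 0 0 0 0 190;0 0 0 0 0 0 170;0 0 0 0 0 0 140;0 0 0 0 0 0 120;0 0 0 0 0 0 120;0 0 0 0 0 0 120;0 0 0.006 0 0 0 120;0 0 0.015 0 0 0 120;0 0 0.02 0 0 0 120;0 0 0.03 0 0 0 120;0 0 0.03 0 0 0 120"}}

```text
time_s: 7.83
ee_pos: [0.6207, -0.2744, 0.2652]
eef_rot: [-3.141, 0.001, 0.21]
force: [-0.2, -0.0, 0.5]
grip_width: 0.0497
grip_force: 0.0
```

```bash
python3 - <<'E'
from h import *
o=ctrl.get_obs();print(o['ee_pos'],o['eef_rot'],o['force'],o['grip_width'])
c=grab('side');cv2.imwrite('pics/s3.png',cv2.resize(c['pixels'][230:384,140:340,::-1],(800,600),interpolation=cv2.INTER_CUBIC))
E
```

```text
[ 0.62069926 -0.27437806  0.26517017] [-3.14102367e+00  7.48309354e-04  2.10342737e-01] [-0.23137956 -0.03476285  0.50288969] 0.049723270902540334
```

View pics/s3.png

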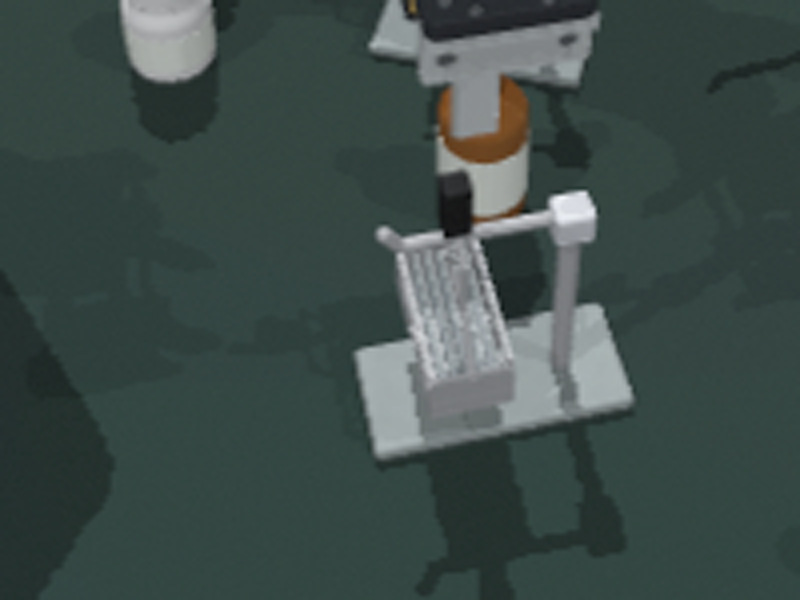

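The short carrier hangs upright mid-arm, with its grip at (455,205), and the fingers are clear. Next is the long carrier.

Emit:
{"fn": "carry_out", "kwargs": {"motion": "-0.006 0.015 0.01 0 0 3 120;-0.013 0.03 0.01 0 0 3 110;-0.014 0.032 0 0 0 3 110;-0.014 0.032 0 0 0 3 110;-0.014 0.032 0 0 0 3 110;-0.014 0.032 0 0 0 3 110;-0.014 0.032 0 0 0 3 110;-0.014 0.032 0 0 0 3 110;-0.014 0.032 0 0 0 3 110;-0.014 0.032 0 0 0 3 110;-0.014 0.032 0 0 0 3 110;-0.014 0.032 0 0 0 3 110;-0.014 0.032 0 0 0 3 110;-0.014 0.032 0 0 0 3 110;-0.013 0.009 0 0 0 1 110;0 0 0 0 0 0 110;0 0 0 0 0 0 110"}}

```text
time_s: 9.3
ee_pos: [0.421, 0.1637, 0.2845]
eef_rot: [3.141, -0.001, 0.962]
force: [-0.4, 0.1, 0.9]
grip_width: 0.0533
grip_force: 0.0
```

```bash
python3 - <<'E'
from h import *
o=ctrl.get_obs();print(o['ee_pos'],o['eef_rot'],o['force'],o['grip_width'])
c=grab('wrist');W=cloud(c);C=c['pixels'].max(2);P=W.reshape(-1,3)
d=np.hypot(P[:,0]-.432,P[:,1]-.164)<.07
for m in(d&(abs(P[:,2]-.2)<.008)&(C.ravel()<90),d&(abs(P[:,2]-.078)<.008)):
    if m.sum()>5: print(m.sum(),cv2.minAreaRect(P[m][:,:2].astype(np.float32)*1000),P[m][:,2].mean())
E
```

```text
[0.42096082 0.16370309 0.28448239] [ 3.14081119e+00 -7.72824202e-04  9.61764895e-01] [-0.41227672  0.08644471  0.86419206] 0.053342037206328304
275 ((432.8028259277344, 163.65443420410156), (15.717367172241211, 15.721321105957031), 55.617130279541016) 0.199159515389597
876 ((432.73150634765625, 163.42138671875), (46.429039001464844, 90.0736083984375), 55.1362419128418) 0.07700482213032324
```

Emit:
{"fn": "carry_out", "kwargs": {"motion": "0.006 0 0 0 0 0 110;0.0058 0 0 0 0 0 110;0 0 -0.025 0 0 0 110;0 0 -0.025 0 0 0 110;0 0 -0.025 0 0 0 110;0 0 -0.02 0 0 0 110;0 0 -0.015 0 0 0 110;0 0 -0.0075 0 0 0 150;0 0 0 0 0 0 240;0 0 0 0 0 0 240;0 0 0 0 0 0 240;0 0 0 0 0 0 240;0 0 0 0 0 0 240;0 0 0 0 0 0 240;0 0 0 0 0 0 240;0 0 0 0 0 0 240;0 0 0 0 0 0 240;0 0 0 0 0 0 240;0 0 0 0 0 0 240;0 0 0 0 0 0 240", "grip_force": 30}}

```text
time_s: 11.02
ee_pos: [0.4332, 0.1635, 0.167]
eef_rot: [3.141, -0.001, 0.961]
force: [0.9, -0.7, 6.2]
grip_width: 0.016
grip_force: 30.0
```

Emit:
{"fn": "carry_out", "kwargs": {"motion": "0 0 0.005 0 0 0 240;0 0 0.012 0 0 0 240;0 0 0.018 0 0 0 240;0 0 0.018 0 0 0 240;0 0 0.018 0 0 -1.5 240;0 0 0.01 0 0 -3 240;0.004 0.003 0.004 0 0 -4 240;0.009 0.006 0 0 0 -4 240;0.012 0.008 0 0 0 -4 240;0.014 0.01 0 0 0 -4 240;0.014 0.01 0 0 0 -4 240;0.014 0.01 0 0 0 -4 240;0.014 0.01 0 0 0 -4 240;0.012 0.008 0 0 0 -4 240;0.008 0.005 0 0 0 -4 240;0.004 0.002 0 0 0 -2.4 240;0.002 0.001 0 0 0 0 240;0 0 0 0 0 0 240;0 0 0 0 0 0 240;0 0 0 0 0 0 240"}}

```text
time_s: 12.68
ee_pos: [0.5395, 0.2363, 0.2515]
eef_rot: [3.142, 0.0, 0.213]
force: [0.2, 0.4, -3.5]
grip_width: 0.016
grip_force: 30.0
```

```bash
python3 - <<'E'
from h import *
o=ctrl.get_obs();print(o['ee_pos'],o['eef_rot'],o['force'],o['grip_width'])
c=grab('side');cv2.imwrite('pics/s4.png',cv2.resize(c['pixels'][90:240,160:360,::-1],(800,600),interpolation=cv2.INTER_CUBIC))
c=grab('wrist');Q=cloud(c).reshape(-1,3)
c0=np.array([.63,.256]);d=np.array([.977,.213]);e=np.array([-d[1],d[0]])
s=(Q[:,:2]-c0)@d;w=(Q[:,:2]-c0)@e
m=(abs(w)<.02)&(s>-.07)&(s<.03)&(abs(Q[:,2]-.215)<.02)
q=Q[m];print(m.sum())
f=cv2.fitLine(q[:,:2].astype(np.float32),cv2.DIST_HUBER,0,.001,.001).ravel();print(f,f[3]+f[1]/f[0]*(.63-f[2]),np.median(q[:,2]),q[q[:,0].argmin()])
m=(abs(w)<.012)&(s>.02)&(s<.09)&(abs(Q[:,2]-.222)<.006);print('clamp',Q[m][:,:3].min(0),Q[m].max(0))
E
```

```text
[0.53951407 0.23631024 0.25147354] [3.14155336e+00 3.20665638e-04 2.13180592e-01] [ 0.24033739  0.41546969 -3.53052782] 0.01602798736795964
1187
[0.97916925 0.20304564 0.6240342  0.25391003] 0.25514713 0.21824135578470197 [0.58587399 0.24709352 0.22838105]
clamp [0.64949619 0.25580669 0.21602183] [0.68491995 0.27542057 0.22333609]
```

View pics/s4.png

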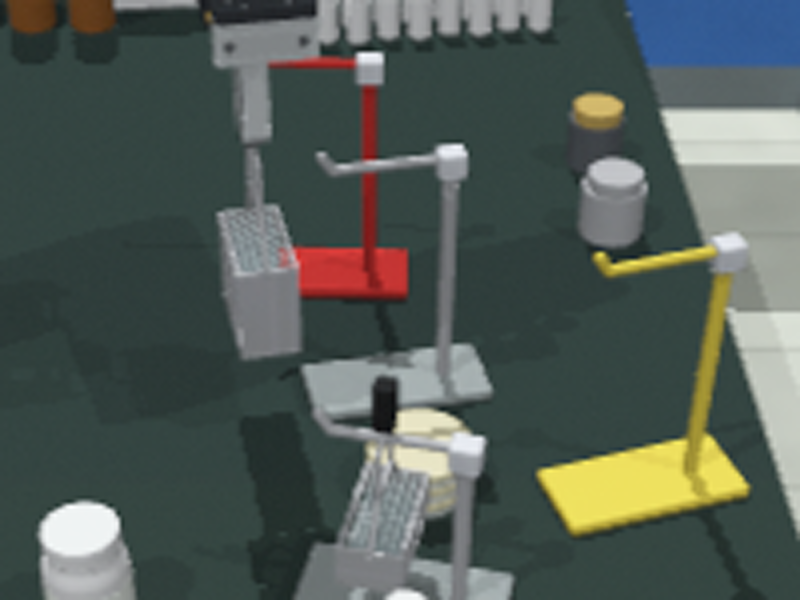

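The long carrier is upright at (260,280), in front of the grey high arm with its tip at (322,158). Fitted from the wrist depth, it is on the arm line. I insert it now.

Emit:
{"fn": "carry_out", "kwargs": {"motion": "0.005 0.001 0 0 0 0 240;0.009 0.002 0 0 0 0 240;0.01 0.002 0 0 0 0 240;0.01 0.002 0 0 0 0 240;0.01 0.002 0 0 0 0 240;0.01 0.002 0 0 0 0 240;0.01 0.002 0 0 0 0 240;0.01 0.002 0 0 0 0 240;0.007 0.0016 0 0 0 0 240;0.004 0.001 0 0 0 0 240;0 0 0 0 0 0 240;0 0 0 0 0 0 240"}}

```text
time_s: 13.78
ee_pos: [0.6248, 0.254, 0.2512]
eef_rot: [3.142, 0.0, 0.212]
force: [0.1, 0.8, -2.5]
grip_width: 0.016
grip_force: 30.0
```

Emit:
{"fn": "carry_out", "kwargs": {"motion": "0 0 -0.005 0 0 0 240;0 0 -0.007 0 0 0 240;0 0 -0.005 0 0 0 240;0 0 -0.002 0 0 0 240;0 0 -0.001 0 0 0 240;0 0 0 0 0 0 240;0 0 0 0 0 0 240"}}

```text
time_s: 14.37
ee_pos: [0.6249, 0.2541, 0.2317]
eef_rot: [-3.142, -0.0, 0.212]
force: [0.6, -0.2, -3.5]
grip_width: 0.0156
grip_force: 30.0
```

Expected contact is at about TCP z 0.229.

Emit:
{"fn": "carry_out", "kwargs": {"motion": "0 0 -0.001 0 0 0 240;0 0 -0.001 0 0 0 240;0 0 0 0 0 0 240;0 0 0 0 0 0 240"}}

```text
time_s: 14.7
ee_pos: [0.6248, 0.2541, 0.2294]
eef_rot: [-3.142, 0.0, 0.212]
force: [-0.0, 1.1, -3.5]
grip_width: 0.0156
grip_force: 30.0
```

Emit:
{"fn": "carry_out", "kwargs": {"motion": "0 0 -0.001 0 0 0 240;0 0 0 0 0 0 240;0 0 0 0 0 0 240"}}

```text
time_s: 14.95
ee_pos: [0.6249, 0.2541, 0.2287]
eef_rot: [-3.142, -0.0, 0.212]
force: [-1.0, -0.1, -1.7]
grip_width: 0.0156
grip_force: 30.0
```

Emit:
{"fn": "carry_out", "kwargs": {"motion": "0 0 -0.0005 0 0 0 240;0 0 0 0 0 0 240;0 0 0 0 0 0 240"}}

```text
time_s: 15.2
ee_pos: [0.6249, 0.2541, 0.2285]
eef_rot: [-3.142, -0.001, 0.212]
force: [-0.3, -0.8, 1.9]
grip_width: 0.0162
grip_force: 30.0
```

Borne by the arm, so I release.

Emit:
{"fn": "carry_out", "kwargs": {"motion": "0 0 0 0 0 0 205;0 0 0 0 0 0 200;0 0 0 0 0 0 190;0 0 0 0 0 0 170;0 0 0 0 0 0 140;0 0 0 0 0 0 120;0 0 0 0 0 0 120;0 0 0 0 0 0 120;0 0 0 0 0 0 120;0 0 0.006 0 0 0 120;0 0 0.015 0 0 0 120;0 0 0.02 0 0 0 120;0 0 0.03 0 0 0 120;0 0 0.03 0 0 0 120;-0.03 0 0 0 0 0 120;-0.04 0 0 0 0 0 120;-0.04 0 0 0 0 0 120;-0.04 0 0 0 0 0 120;-0.03 0 0 0 0 0 120;0 0 0 0 0 0 120"}}

```text
time_s: 16.87
ee_pos: [0.4411, 0.2543, 0.3309]
eef_rot: [-3.141, -0.002, 0.214]
force: [1.4, 0.8, 0.5]
grip_width: 0.0501
grip_force: 0.0
```

Emit:
{"fn": "carry_out", "kwargs": {"motion": "0 0 0 0 0 0 120;0 0 0 0 0 0 120;0 0 0 0 0 0 120;0 0 0 0 0 0 120;0 0 0 0 0 0 120;0 0 0 0 0 0 120;0 0 0 0 0 0 120;0 0 0 0 0 0 120;0 0 0 0 0 0 120;0 0 0 0 0 0 120;0 0 0 0 0 0 120;0 0 0 0 0 0 120"}}

```text
time_s: 17.87
ee_pos: [0.4448, 0.2541, 0.329]
eef_rot: [-3.142, -0.0, 0.212]
force: [0.6, -0.3, -0.1]
grip_width: 0.05
grip_force: 0.0
```

```bash
python3 - <<'E'
from h import *
c=grab('side');cv2.imwrite('pics/s5.png',cv2.resize(c['pixels'][:,:,::-1],(800,600),interpolation=cv2.INTER_CUBIC))
P=cloud(c).reshape(-1,3);C=c['pixels'].reshape(-1,3).max(1)
for n,p,z in(('long',(.625,.254),.2625),('short',(.621,-.2744),.197)):
    m=(np.hypot(P[:,0]-p[0],P[:,1]-p[1])<.03)&(P[:,2]>z-.04)&(P[:,2]<z+.01)&(C<80); print(n,m.sum(),P[m].mean(0),P[m].max(0))
E
```

```text
long 77 [0.62473477 0.24816142 0.24668475] [0.63238176 0.25951169 0.2631578 ]
short 124 [ 0.61876361 -0.28063639  0.18452139] [ 0.62791421 -0.27098209  0.19899027]
```

View pics/s5.png

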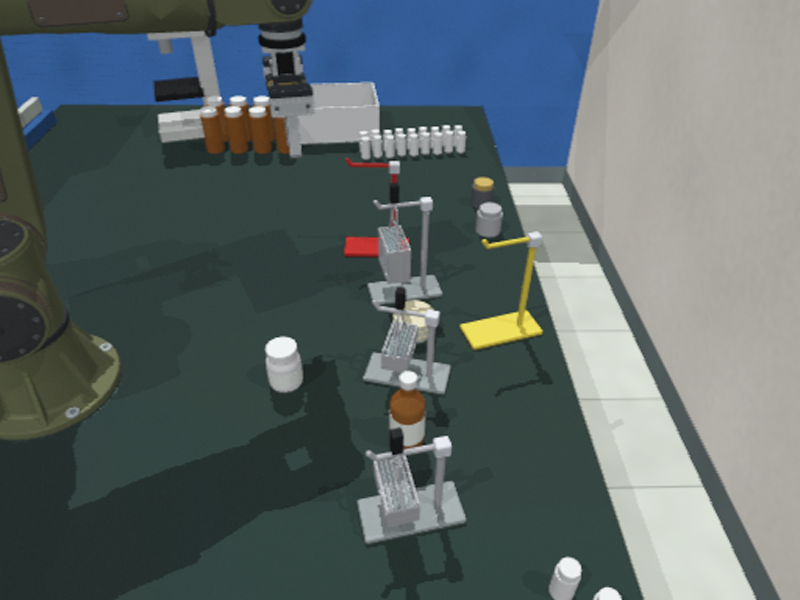

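Both carriers hang upright mid-arm, the long one with its grip at (394,190) and the short one at (397,440). The gripper is clear and nothing else has moved.

```bash
python3 -c "
from station import ctrl
print(ctrl.hand_in())"
```

```text
the job is handed in; nothing more can be done
None
```

I hung the long carrier on the high stand's arm and the short one on the free low stand's arm, and the last camera view shows both hanging upright with nothing else moved; the job is handed in at about 18 s, but no verdict came back.

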